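# Zero the balance and crank the test weight down

## Robot

A 6-joint arm with a two-finger parallel gripper is mounted at the origin on the work surface. World frame = base frame: x ahead of the robot, y to its left, z up, the work surface at z = 0. Lengths are in mm, angles in rad, forces in N, time in s.
With the tool pointing down it reaches from about 300 to 775 mm from the base axis. Payload 14.6 kg.
Tool frame: the origin (TCP) lies midway between the tips of the shut fingers; the grasp point (between the pads) lies grasp_offset behind it (grasp_offset is the distance from the TCP to the grasp point, in mm); z points along the fingers, y is the line along which they close (so a half turn about z gives the same grasp; the last joint's range is limited). The gripper opens to 94 mm and grips with 3 to 60 N. Pads are 16 mm wide; open, the fingers measure 119 mm over their backs; the gripper's body (75 mm by 177 mm) begins 78 mm behind the grasp point.
Start: joints at [1.093, 0.3, 1.521, -0, 1.321, -0.067], TCP at [219.635, 504.232, 205.446] pointing down, gripper open.
Joint ranges: [-3.03, 3.03], [-0.79, 2.21], [0.23, 2.52], [-1.04, 4.18], [0, 3.07], [-2.55, 2.55]. Speed limits (rad/s): [2.22, 2.22, 2.57, 3.14, 3.14, 3.14].

## Interface

Orientations are given as [roll, pitch, yaw] about the fixed x, y, z axes, in that order (R = Rz(yaw) Ry(pitch) Rx(roll)).
In Python, from cell import * gives the robot as it stands. The module is installed in compiled form; this text tells all that it offers.
- The arm moves only by the shell command python3 -m jog 'ROWS' [FORCE]. ROWS is JSON, a list of rows, each a list of 3 entries, a list of its own where there are three numbers: the finger opening in mm, from 0 to 94, then the shift along the tool's x, y, z in units of 50 mm (1.0 is 50 mm), then the turn about the tool's z in units of 180 degrees (1.0 is 180 degrees). In form: [[fingers, [dx, dy, dz], twist], ...]. A call has 1 to 20 rows; each row shifts and turns the commanded pose from where the row before left it, along the tool's axes as they then stand; what a row does not reach is not made up. A row lasts 1/10 s, in which the tool goes at most 50 mm and 8.59 degrees, less where a joint would pass 70% of its speed; a pose out of reach is approached as far as the arm can. A call with a number of a shift or a turn outside -1 to 1 is refused whole. A call with a gripper value outside its range is refused whole. The fingers move at their own pace and stop on an object; FORCE is the grip in N (left out, the last holds). Time passes only in rows, so rows that do not move let the fingers close. It gives the time, the measured TCP pose, the force, the opening and the grip force at its end, in the units of the state.
- read_state(): the state, without advancing time (a new reading comes with each control period).
- camera(name): name is "scene" or "top" or "wrist"; returns the picture (420x560x3 uint8, red, green, blue); there is no depth.
- calibration(name): a dict with "mtx" (3x3 intrinsics, pixels), "cam_to_world" (4x4, takes a point from camera to world coordinates); the wrist camera has in their place "hand_eye" (4x4, takes a point from camera to tool coordinates, whose origin is the TCP and whose axes are the flange's). Camera axes: x right, y down, z forward; pixel columns grow to the right and rows downward; lengths in mm; the calibration is good to about 2 mm. A picture is of the moment at which its call begins: read the wrist's pose just before it. calibration takes no time and is no camera call.
- sign_off(): hands the job in; it is judged then, once.
Trained networks look in the newest picture that a camera, given by its name, has taken for a name from the list of things; names that differ only in an ending like _2 or _b are one class to them, and where a whole thing is asked for, a point or a joint stands for the part that bears it (a point fixed in the world has none). Each returns a list of dicts, best first, with "conf" (0 to 1); they miss things now and then, are a little off and sometimes report something else, mostly with a low value. They report only what shows in the picture. A call takes as long as a camera call. They do not tell look-alikes from the thing itself.
- regions_of(camera, query): "pixels" (420x560 bool, what is visible of it) and "rect" ([centre column, centre row, width, height] in pixels, round what is visible of it).
The state is a dict: "clock": time; "joints": joint angles; "qd": joint speeds; "effort": joint torques, N m; "eef_pos": TCP position; "eef_rot": TCP orientation; "wrist_force": force on the tool from outside, world axes, zero at the start; "moment": the same for the moment, N m; "finger_gap": finger opening in mm; "finger_force": force on a finger pad.
Only numpy, scipy, OpenCV 4.12 (cv2) and the standard library are available. Lean on these libraries where they do the work, as an engineer would, in place of code of your own. Each camera call takes 0.05 s, during which the arm holds its last target. There are 200 camera calls.

## Task

Check this bench balance with the weight-lowering stand: while its pan is still empty, press the balance's round zero key, then crank the stand's handwheel clockwise (seen from above) until the tab on its rim has come round to the fixed index finger, so that the fork has set the collared test weight down and it stands upright and free on the pan. Do not press the key again once the weight is on the pan, and leave the other things on the bench where they are.

Things in the scene. Friction and masses are not known exactly. Their poses are not given: they have to be found in the camera images.
- wheel (a joint): Angle of the stand's handwheel in rad: 0 at the start (fork at its highest), growing clockwise seen from above, end stop at 6.1. Each rad lowers the fork by 5 mm. It turns stiffly (about 0.15 N m, more when turned fast), does not run back by itself, and may be turned back if it went too far.
- wheel_hub (a point): Centre of the dark steel handwheel lying flat on the stand, axis upright, 245 mm above the bench, at mid-height of the wheel. Turns with it: x points along the straight spoke bar to the tab, z up. The bar (18 mm wide, 22 mm tall: 11 mm above and below this point) crosses the wheel. Fingers can straddle it at the centre, reaching to 25 mm below this point; only the 16 mm shaft is there.
- wheel_tab (a point): Centre of the small tab (12 x 14 x 18 mm) that sticks out of the rim at one end of the spoke bar, 86 mm from the axis, turning with the wheel. The rim is a round bar 14 mm thick on a circle of 75 mm radius; the bar is its only pair of spokes, so two half-moon windows (inner radius 68 mm) lie open beside it.
- index: Fixed steel index finger, clamped below the wheel. Origin on the wheel's axis at wheel height; x points from the axis to the finger's tip, 95 mm out, just clear of the tab's path. Its 14 mm wide upright, 103 to 113 mm out, reaches 3 mm above the wheel's centre. The wheel is set when the tab points at it (x axes of wheel_hub and index agree), which comes once, 3.7 to 5.3 rad from the start.
- zero_key (a joint): Travel of the balance's zero key in m: 0 released, 0.006 fully down (about 5 N); it springs back. It counts as pressed beyond 0.004.
- zero_key_top (a point): Centre of the upper face of the zero key: the one raised round key (24 mm across) on the balance's front panel, pressed straight down; the other keys are small flat rectangles.
- balance: White and pale blue bench balance, 260 x 200 mm, fixed, standing beside the stand under its fork. Origin at the centre of its underside; its x axis points from the key panel to the pan. Its body is 60 mm high.
- pan_center (a point): Centre of the upper face of the balance's round steel pan (124 mm across), 78 mm above the bench.
- weight: Loose 500 g steel test weight: body 38 mm across and 40 mm high, a collar 54 mm across (40 to 46 mm up), a knob on top to 66 mm. Origin at the centre of its foot. It hangs by its collar in the fork with its foot 14 mm above the pan, so it reaches the pan at about 2.8 rad of the wheel. It need not be touched.
- carriage: Aluminium carriage with a two-tined fork that slides up and down on the stand's rods, driven only by the handwheel. Origin midway between the rods at the height of the fork's upper face; the fork's slot is 200 mm along its y axis.
- stand: Grey weight-lowering stand, fixed: base plate 260 x 160 mm, two rods, bridge at 187 mm. Origin at table height on the wheel's axis; its y axis points to the balance's pan.
- spare_weight: Bystander: small knobbed weight, 30 mm across, 45 mm high, standing on the stand's base plate. Origin at its foot.
- level: Bystander: aluminium spirit level 100 x 22 x 22 mm lying on the bench beside the stand.
- carton: Bystander: small cardboard box 110 x 80 x 70 mm.
- brush: Bystander: hand brush lying on the bench.
- pen_cup: Bystander: black cup, 76 mm across, 95 mm high.
- case_w1: Bystander: knobbed weight, 38 mm across, 64 mm high, in the open wooden case. Origin at its foot.
- case_w2: Bystander: knobbed weight, 30 mm across, 50 mm high, in the open wooden case. Origin at its foot.
Mind the look-alikes: they are no part of the job. Leave any orange or turquoise look-alike of the weight alone.

How it is judged:
By the outcome, as a careful person would: the job done as asked, in the order asked, and still so for the second after the job is handed in, with the robot touching nothing.
It also fails if it takes over 72 s, if anything falls off the work surface, if the arm or the gripper's body presses on something with over 40 N, if the wrist force passes 120 N, or if a joint passes its speed limit or range.

## Working session

There is one attempt and no reset: what is moved stays moved. The work goes in short steps, Python scripts to look and compute and a shell command to move; the robot and the scene stay as the last step left them, time stands still between calls to the robot, and variables do not carry over. Pictures are saved under pics/ and viewed, at most 10 in all, crops included, and the job is handed in when it is done.

```bash
mkdir -p pics
cat > h.py <<'E'
from cell import *
import numpy as np, cv2
from scipy.spatial.transform import Rotation as R
def ray(cam,px,st=None):
    c=calibration(cam)
    T=np.array(c["cam_to_world"]) if cam!="wrist" else None
    if T is None:
        st=st or read_state(); W=np.eye(4); W[:3,:3]=R.from_euler('xyz',st["eef_rot"]).as_matrix(); W[:3,3]=st["eef_pos"]
        T=W@np.array(c["hand_eye"])
    d=T[:3,:3]@np.linalg.inv(np.array(c["mtx"]))@np.array([px[0],px[1],1.]); return T[:3,3],d
def at(cam,px,z,st=None):
    o,d=ray(cam,px,st); return o+d*(z-o[2])/d[2]
def save(cam,n):
    im=camera(cam); cv2.imwrite("pics/"+n+".png",im[:,:,::-1]); return im
E
python3 - <<'E'
from h import *
for k,v in read_state().items(): print(k,np.round(v,3))
a=save("top","top0"); b=save("scene","sc0")
for cam in("top","scene"):
  for q in("wheel_hub","wheel_tab","zero_key_top","pan_center","index","weight"):
    for r in regions_of(cam,q)[:2]: print(cam,q,round(r["conf"],2),np.round(r["rect"],1))
E
```

```text
clock 0.0
joints [ 1.093  0.3    1.522 -0.     1.321 -0.067]
qd [-0.002 -0.002  0.001  0.    -0.003  0.001]
effort [-1.0000e-03 -5.3182e+01 -3.5273e+01  7.1000e-02  2.4000e-02 -0.0000e+00]
eef_pos [219.522 503.986 204.866]
eef_rot [-3.14  -0.     2.731]
wrist_force [ 0.052 -0.623 -0.098]
moment [ 0.026 -0.016 -0.015]
finger_force 0.0
finger_gap 94.035
top wheel_hub 0.57 [305.8 188.1  63.6  57.1]
top wheel_hub 0.24 [238.2 220.6  67.6  83.1]
top wheel_tab 0.85 [308.3 188.1  61.2  54.2]
top zero_key_top 0.45 [224.7 251.6   4.6   2.1]
top pan_center 0.69 [240.8 222.6  70.2  88.4]
top pan_center 0.47 [348.4 187.6  29.6  11.2]
top index 0.79 [302.  172.8  19.2  53.7]
top index 0.31 [154.4 286.1  45.1  51.9]
top weight 0.64 [187.8 167.6  18.2  17.5]
top weight 0.52 [172.4 223.3  15.1  15.4]
scene wheel_hub 0.65 [254.8 177.2  49.7  34.1]
scene wheel_tab 0.74 [254.6 174.7  45.9  33.3]
scene zero_key_top 0.27 [253.8 177.3  47.1  33.7]
scene pan_center 0.65 [301.5 251.3  94.8  70.6]
scene index 0.65 [300.4 254.1  90.9  73.2]
scene weight 0.77 [280.4 304.7  12.5  12.6]
scene weight 0.74 [249.1 280.   16.4  18.6]
```

View pics/top0.png

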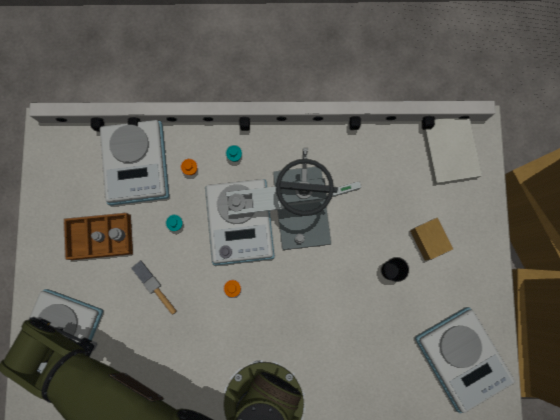

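View pics/sc0.png

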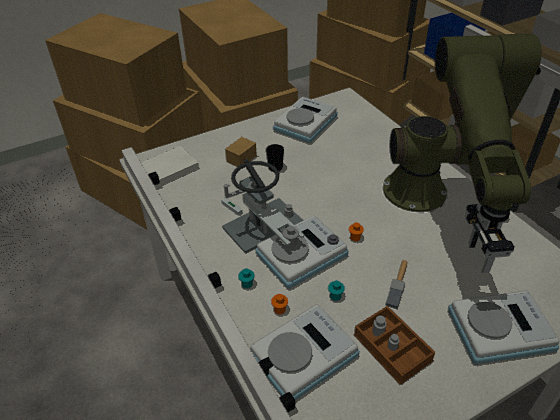

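The top view shows the balance at about (240,222), its round key at (225,252), the wheel at (305,188), and the index finger probably at (305,152). The bar runs roughly along the columns, and I need a close-up to see the tab.

Run:
```python
from h import *
print(calibration("top")["cam_to_world"],calibration("top")["mtx"]); print(calibration("wrist"))
im=cv2.imread("pics/top0.png")[140:275,195:370]
cv2.imwrite("pics/top0c.png",cv2.resize(im,None,fx=4.4,fy=4.4,interpolation=cv2.INTER_CUBIC))
for n,p,z in(("hub",(305,188),245),("key",(225,252),66),("pan",(236,203),78),("idx",(305,152),245)): print(n,np.round(at("top",p,z)))
```

```text
[[-7.43042323e-03 -9.89348299e-01  1.45377892e-01  3.53644590e+02]
 [-9.99961932e-01  6.68638479e-03 -5.60592082e-03 -4.94316284e+01]
 [ 4.57415571e-03 -1.45414013e-01 -9.89360320e-01  1.61043805e+03]
 [ 0.00000000e+00  0.00000000e+00  0.00000000e+00  1.00000000e+00]] [[498.12345251   0.         280.91179769]
 [  0.         498.12345251 214.58250905]
 [  0.           0.           1.        ]]
{'mtx': array([[322.0916242,   0.       , 278.2935073],
       [  0.       , 322.0916242, 211.5263192],
       [  0.       ,   0.       ,   1.       ]]), 'hand_eye': array([[ 3.05328392e-04, -9.70113492e-01, -2.42651436e-01,
         6.98778852e+01],
       [ 9.99999938e-01,  3.38690238e-04, -9.57735810e-05,
         1.39449652e-01],
       [ 1.75094916e-04, -2.42651392e-01,  9.70113535e-01,
        -1.80320519e+02],
       [ 0.00000000e+00,  0.00000000e+00,  0.00000000e+00,
         1.00000000e+00]])}
hub [ 629. -125.  245.]
key [465. 116.  66.]
pan [616.  82.  78.]
idx [ 732. -127.  245.]
```

View pics/top0c.png

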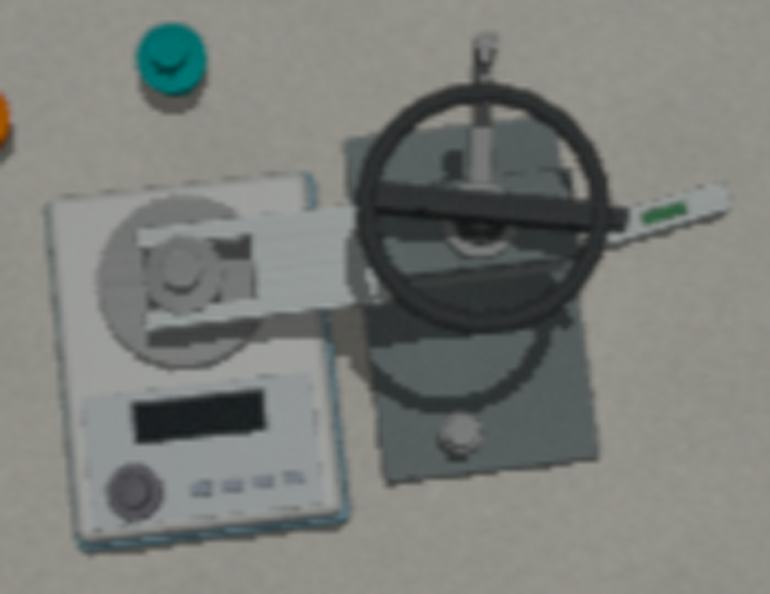

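The close-up shows the tab at the right end of the bar (crop 618,218), pointing to world −y. The index is at the top (crop 485,45), pointing to world +x, so about 4.6 rad of clockwise turning is needed. The round key is at crop (134,492). I'll go above the key first.

```bash
python3 -m jog '[[0,[-0.54,-0.37,0],0],[0,[-0.54,-0.37,0],0],[0,[-0.54,-0.37,0],0],[0,[-0.54,-0.37,0],0],[0,[-0.54,-0.37,0],0],[0,[-0.54,-0.37,0],0],[0,[-0.54,-0.37,0],0],[0,[-0.54,-0.37,0],0],[0,[-0.54,-0.37,0],0],[0,[-0.54,-0.37,0],0],[0,[-0.54,-0.37,0],0],[0,[-0.54,-0.37,0],0],[0,[-0.54,-0.37,0],0],[0,[-0.54,-0.37,0],0],[0,[0,0,0],0],[0,[0,0,0],0],[0,[0,0,0],0]]'
python3 - <<'E'
from h import *
s=read_state(); save("wrist","w1")
print(s["eef_pos"],s["eef_rot"],s["joints"])
for r in regions_of("wrist","zero_key_top"): print(r["conf"],r["rect"],at("wrist",r["rect"][:2],66,s))
E
```

```text
clock: 2.4
eef_pos: [462.4, 116.4, 205.5]
eef_rot: [3.142, -0.0, 2.731]
wrist_force: [-0.4, -0.2, 0.8]
finger_gap: 0.6
finger_force: 0.0
[462.37863205 116.44609895 205.47523821] [ 3.14153513e+00 -1.24373617e-04  2.73137030e+00] [ 1.69810119e-01  1.36190331e-01  1.72030888e+00  1.21190746e-04
  1.28516595e+00 -9.90798000e-01]
0.67 [274.5, 205.6, 24.7, 27.0] [464.43351492 111.46222329  66.        ]
```

View pics/w1.png

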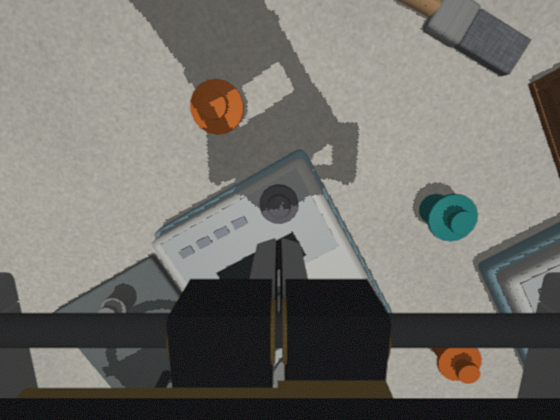

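The round key is at (279,204), next to the four flat rectangular keys. It agrees with the top-camera estimate to within about 3 mm. Descending to just above it.

```bash
python3 -m jog '[[0,[-0.06,-0.02,0.5],0],[0,[0,0,0.5],0],[0,[0,0,0.5],0],[0,[0,0,0.5],0],[0,[0,0,0.4],0],[0,[0,0,0.1],0],[0,[0,0,0],0],[0,[0,0,0],0]]'
for i in 1 2 ; do python3 -m jog '[[0,[0,0,0.06],0],[0,[0,0,0],0]]'; done
```

```text
clock: 3.3
eef_pos: [465.4, 114.1, 81.5]
eef_rot: [3.141, 0.001, 2.731]
wrist_force: [-1.8, -0.2, 2.7]
finger_gap: 0.4
finger_force: 0.9
clock: 3.5
eef_pos: [465.7, 114.0, 78.1]
eef_rot: [3.14, 0.001, 2.731]
wrist_force: [0.2, 2.2, 4.5]
finger_gap: 0.8
finger_force: 1.9
clock: 3.7
eef_pos: [465.9, 114.0, 76.0]
eef_rot: [3.14, 0.002, 2.731]
wrist_force: [-5.9, 0.5, 20.2]
finger_gap: 0.8
finger_force: 9.5
```

Run:
```python
from h import *
s=read_state(); s2=dict(s,eef_pos=[462.38,116.45,205.48],eef_rot=[3.14154,0,2.73137])
for z in(66,75,82): print(z,at("top",(225.4,251.9),z),at("wrist",(279,204),z,s2))
print(s["wrist_force"],s["eef_pos"])
save("wrist","w2")
```

```text
66 [464.8947255  114.66712907  66.        ] [464.74788797 116.32880862  66.        ]
75 [464.24643066 113.71086617  75.        ] [462.87938216 117.11987832  75.        ]
82 [463.74220135 112.96710614  82.        ] [461.42609986 117.73515476  82.        ]
[-5.88843375  0.50918404 20.18330819] [465.86233136 113.97798402  75.95862383]
```

View pics/w2.png

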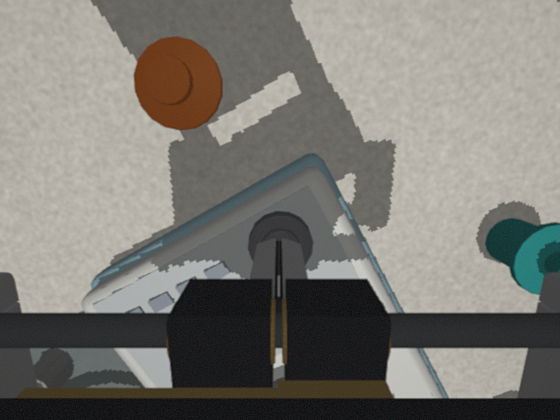

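The shut fingers are on the key at (280,240). The forces (2.7, 4.5, then 20 N at 82, 78 and 76 mm) show the spring bottoming out, so the key is pressed. Lifting off and going above the hub.

```bash
python3 -m jog '[[0,[0,0,-0.4],0],[0,[0,0,-0.57],0],[0,[0,0,-0.57],0],[0,[0,0,-0.57],0],[0,[0,0,-0.57],0],[0,[0,0,-0.57],0],[0,[0,0,-0.57],0],[0,[0,0,-0.57],0],[0,[-0.494,-0.304,0],0],[0,[-0.494,-0.304,0],0],[0,[-0.494,-0.304,0],0],[0,[-0.494,-0.304,0],0],[0,[-0.494,-0.304,0],0],[0,[-0.494,-0.304,0],0],[0,[-0.494,-0.304,0],0],[0,[-0.494,-0.304,0],0],[0,[-0.494,-0.304,0],0],[0,[-0.494,-0.304,0],0]]'
python3 -m jog '[[50,[0,0,0],0.04],[50,[0,0,0],0.04],[50,[0,0,0],0.04],[50,[0,0,0],0.04],[50,[0,0,0],0.04],[50,[0,0,0],0.04],[50,[0,0,0],0.04],[50,[0,0,0],0.04],[50,[0,0,0],0.04],[50,[0,0,0],0.04],[50,[0,0,0],0],[50,[0,0,0],0]]'
python3 - <<'E'
from h import *
s=read_state(); save("wrist","w3")
print(s["eef_pos"],s["eef_rot"],s["joints"])
for q in("wheel_hub","wheel_tab","index"):
  for r in regions_of("wrist",q)[:2]: print(q,r["conf"],r["rect"],at("wrist",r["rect"][:2],245,s))
E
```

```text
clock: 5.55
eef_pos: [631.4, -125.5, 293.6]
eef_rot: [-3.141, -0.0, 2.73]
wrist_force: [-0.1, 1.4, 0.2]
finger_gap: 0.4
finger_force: 0.0
clock: 6.75
eef_pos: [630.8, -124.4, 293.7]
eef_rot: [-3.141, 0.0, 1.478]
wrist_force: [-0.2, 0.2, -1.2]
finger_gap: 50.1
finger_force: 0.0
[ 630.82099961 -124.40692879  293.69810374] [-3.14124467e+00  8.55370271e-05  1.47770214e+00] [-2.51610817e-01  4.74868072e-01  1.08081070e+00 -1.39411922e-04
  1.58624400e+00 -1.58518745e-01]
wheel_hub 0.57 [279.4, 212.3, 226.1, 204.3] [ 633.16470914 -112.23097325  245.        ]
wheel_tab 0.69 [278.1, 212.4, 227.0, 200.8] [ 632.20814393 -112.21820679  245.        ]
index 0.88 [341.1, 212.7, 187.8, 49.0] [ 678.20485146 -116.70358797  245.        ]
```

View pics/w3.png

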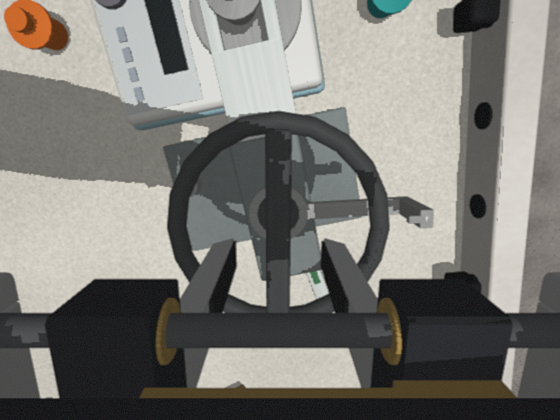

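The ring spans columns 167–389, with its top edge at row 112. The bar is vertical at column 278, the index is at (425,215), and the hub is at about row 213, which is 11 mm off from the top-camera estimate. I'll fit the ring in each camera to settle it.

```bash
cat > ring.py <<'E'
from h import *
from scipy.optimize import least_squares
def ring(cam,s=None,q="wheel_tab"):
    camera(cam); m=regions_of(cam,q)[0]["pixels"].astype(np.uint8)
    c=max(cv2.findContours(m,cv2.RETR_EXTERNAL,cv2.CHAIN_APPROX_NONE)[0],key=len)
    h=cv2.convexHull(c)[:,0]; 
    if cam=="wrist": h=h[h[:,1]<280]
    P=np.array([at(cam,p,245,s)[:2] for p in h])
    f=least_squares(lambda v:np.hypot(*(P-v[:2]).T)-v[2],[632,-118,82],loss="soft_l1",f_scale=2)
    return f.x,np.round(np.sort(f.fun)[[0,len(P)//2,-1]],1)
if __name__=="__main__":
    for cam in("wrist","top","scene"): print(cam,ring(cam,read_state()))
E
python3 ring.py
```

```text
wrist (array([ 631.10703473, -123.45281909,   82.34263788]), array([-0.6,  0. ,  0.5]))
top (array([646.40477181, -75.19740316,  33.22893152]), array([-7.1,  1. ,  2.5]))
scene (array([ 633.21824962, -120.16105791,   79.93852386]), array([-4.5,  0.1,  3.3]))
```

The wrist fit is tight: centre (631.1, −123.5), radius 82.3 mm against a true 82, so the tool is already centred. Descending, then gripping the bar.

```bash
python3 -m jog '[[50,[0.02,0,0.3],0],[50,[0,0,0.4],0],[50,[0,0,0.4],0],[50,[0,0,0.25],0],[50,[0,0,0],0],[0,[0,0,0],0],[0,[0,0,0],0],[0,[0,0,0],0],[0,[0,0,0],0],[0,[0,0,0],0],[0,[0,0,0],0]]' 60
```

```text
clock: 8.35
eef_pos: [630.6, -123.3, 226.9]
eef_rot: [-3.141, 0.0, 1.474]
wrist_force: [-4.8, 0.0, 2.8]
finger_gap: 17.4
finger_force: 60.0
```

```bash
python3 -m jog '[[0,[0,0,0],0.02],[0,[0,0,0],0.02],[0,[0,0,0],0.02],[0,[0,0,0],0.02],[0,[0,0,0],0.02],[0,[0,0,0],0.02],[0,[0,0,0],0.02],[0,[0,0,0],0.02],[0,[0,0,0],0.02],[0,[0,0,0],0.02],[0,[0,0,0],0]]'
python3 -c "
from h import *
s=read_state();print(s['moment'],s['joints'][5])"
```

```text
clock: 9.45
eef_pos: [630.1, -123.1, 226.9]
eef_rot: [-3.14, 0.001, 0.844]
wrist_force: [-9.7, 2.0, 5.2]
finger_gap: 17.8
finger_force: 60.0
[ 0.4239416   1.85445162 -0.20318735] 0.4773633248486776
```

```bash
python3 -m jog '[[0,[0,0,0],0.026],[0,[0,0,0],0.026],[0,[0,0,0],0.026],[0,[0,0,0],0.026],[0,[0,0,0],0.026],[0,[0,0,0],0.026],[0,[0,0,0],0.026],[0,[0,0,0],0.026],[0,[0,0,0],0.026],[0,[0,0,0],0.026],[0,[0,0,0],0.026],[0,[0,0,0],0.026],[0,[0,0,0],0.026],[0,[0,0,0],0.026],[0,[0,0,0],0.026],[0,[0,0,0],0.026],[0,[0,0,0],0.026],[0,[0,0,0],0.026],[0,[0,0,0],0.026],[0,[0,0,0],0]]'
python3 -c "
from h import *
s=read_state();print(s['moment'],s['joints'][5])"
```

```text
clock: 11.45
eef_pos: [630.0, -122.0, 226.9]
eef_rot: [3.142, 0.003, -0.708]
wrist_force: [-12.4, 8.1, 5.3]
finger_gap: 17.4
finger_force: 60.0
[ 1.52267828  2.11236034 -0.19083452] 2.0300530383896755
```

```bash
python3 -m jog '[[50,[0,0,0],0],[50,[0,0,0],0],[50,[0,0,0],0],[50,[0,0,-0.3],0],[50,[0,0,-0.4],0],[50,[0,0,-0.4],0],[50,[0,0,-0.2],0],[50,[0,0,0],0],[50,[0,0,0],-0.04],[50,[0,0,0],-0.04],[50,[0,0,0],-0.04],[50,[0,0,0],-0.04],[50,[0,0,0],-0.04]]'
python3 -m jog '[[50,[0,0,0],-0.04],[50,[0,0,0],-0.04],[50,[0,0,0],-0.04],[50,[0,0,0],-0.04],[50,[0,0,0],-0.04],[50,[0,0,0],-0.04],[50,[0,0,0],-0.04],[50,[0,0,0],-0.04],[50,[0,0,0],-0.04],[50,[0,0,0],-0.04],[50,[0,0,0],-0.04],[50,[0,0,0],-0.04],[50,[0,0,0],-0.04],[50,[0,0,0],-0.04],[50,[0,0,0],-0.04],[50,[0,0,0],-0.04],[50,[0,0,0],-0.04],[50,[0,0,0],-0.04],[50,[0,0,0],-0.04],[50,[0,0,0],-0.04]]'
python3 -m jog '[[50,[0,0,0],0],[50,[0,0,0],0]]'
python3 - <<'E'
from h import *
from ring import ring
s=read_state(); save("wrist","w4"); print(s["eef_pos"],s["eef_rot"],s["joints"][5])
print(ring("wrist",s))
E
```

```text
clock: 12.75
eef_pos: [630.8, -123.3, 290.0]
eef_rot: [-3.141, 0.002, -0.073]
wrist_force: [0.2, -0.5, -0.6]
finger_gap: 50.2
finger_force: 0.0
clock: 14.75
eef_pos: [630.8, -123.3, 289.9]
eef_rot: [-3.141, -0.002, 2.441]
wrist_force: [0.7, -0.3, -0.6]
finger_gap: 50.2
finger_force: 0.0
clock: 14.95
eef_pos: [630.8, -123.3, 290.5]
eef_rot: [-3.141, -0.001, 2.432]
wrist_force: [0.5, -0.8, -1.0]
finger_gap: 50.0
finger_force: 0.0
[ 630.83721704 -123.26927347  290.53619382] [-3.14107274e+00 -1.04114009e-03  2.43171398e+00] -1.1108626346159158
(array([ 629.78677531, -121.5343392 ,   82.44226772]), array([-2. , -0.4,  9.5]))
```

View pics/w4.png

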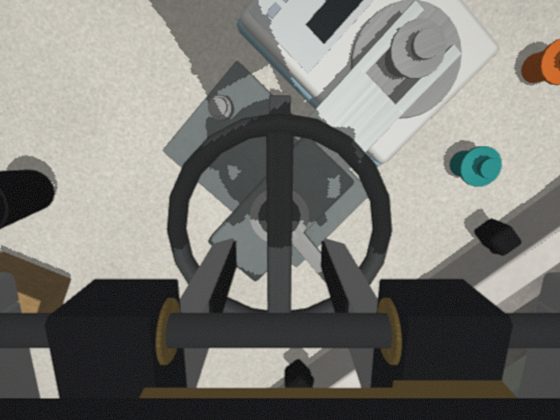

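The tab is at the top (280,103), in line with tool +x, so the wheel stands near 2.2 rad. Next I work out the index direction from the w3 picture.

Run:
```python
from h import *
s3=dict(eef_pos=[630.82,-124.41,293.70],eef_rot=[-3.14124,0,1.4777])
c=np.array([631.1,-123.5])
im=cv2.imread("pics/w3.png"); 
cv2.imwrite("pics/w3c.png",cv2.resize(im[180:250,370:450],None,fx=7,fy=7,interpolation=cv2.INTER_NEAREST))
for p in((426,218),(426,214),(426,222)):
  v=at("wrist",p,248,s3)[:2]-c; print(p,np.hypot(*v),np.degrees(np.arctan2(v[1],v[0])))
s4=dict(eef_pos=[630.84,-123.27,290.54],eef_rot=[-3.14107,-.00104,2.43171])
for p in((280,103),):
  v=at("wrist",p,250,s4)[:2]-c; print(p,np.hypot(*v),np.degrees(np.arctan2(v[1],v[0])))
```

```text
(426, 218) 107.62505713566712 -1.2491307651736947
(426, 214) 107.54711899228435 0.3590239455686827
(426, 222) 107.78890395162854 -2.86373046373064
(280, 103) 88.01496753616743 138.47928392067064
```

View pics/w3c.png

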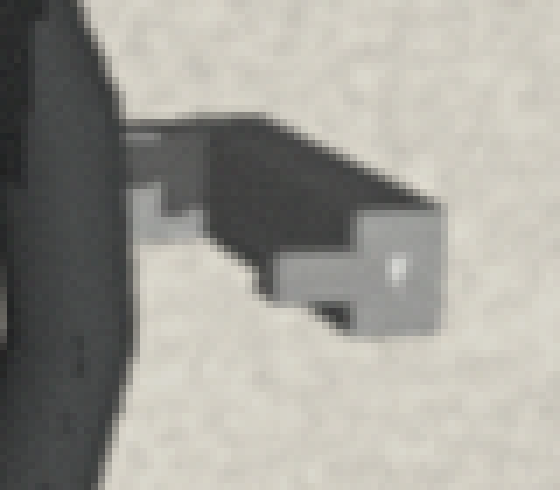

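```bash
python3 -m jog '[[50,[0,0,0.3],0],[50,[0,0,0.4],0],[50,[0,0,0.4],0],[50,[0,0,0.2],0],[50,[0,0,0],0],[0,[0,0,0],0],[0,[0,0,0],0],[0,[0,0,0],0],[0,[0,0,0],0],[0,[0,0,0],0],[0,[0,0,0],0]]' 60
```

```text
clock: 16.2
eef_pos: [631.3, -123.0, 226.9]
eef_rot: [3.141, 0.001, 2.436]
wrist_force: [3.4, 2.5, 2.2]
finger_gap: 17.7
finger_force: 60.0
```

```bash
python3 -m jog '[[0,[0,0,0],0.01],[0,[0,0,0],0.02],[0,[0,0,0],0.02],[0,[0,0,0],0.02],[0,[0,0,0],0.02],[0,[0,0,0],0.02],[0,[0,0,0],0.02],[0,[0,0,0],0.02],[0,[0,0,0],0.02],[0,[0,0,0],0.02],[0,[0,0,0],0.02],[0,[0,0,0],0.02],[0,[0,0,0],0.02],[0,[0,0,0],0.02],[0,[0,0,0],0.02],[0,[0,0,0],0.02],[0,[0,0,0],0.02],[0,[0,0,0],0.02],[0,[0,0,0],0.02],[0,[0,0,0],0.02]]'
python3 -m jog '[[0,[0,0,0],0.02],[0,[0,0,0],0.02],[0,[0,0,0],0.02],[0,[0,0,0],0.02],[0,[0,0,0],0.02],[0,[0,0,0],0.02],[0,[0,0,0],0.02],[0,[0,0,0],0.02],[0,[0,0,0],0.02],[0,[0,0,0],0.02],[0,[0,0,0],0.02],[0,[0,0,0],0.02],[0,[0,0,0],0.02],[0,[0,0,0],0.02],[0,[0,0,0],0.02],[0,[0,0,0],0.02],[0,[0,0,0],0.02],[0,[0,0,0],0.02],[0,[0,0,0],0.02],[0,[0,0,0],0]]'
python3 - <<'E'
from h import *
s=read_state(); im=save("wrist","w5"); print(s["eef_pos"],s["eef_rot"],s["moment"],s["joints"][5])
cv2.imwrite("pics/w5c.png",cv2.resize(im[0:220,150:410,::-1],None,fx=2.7,fy=2.7,interpolation=cv2.INTER_CUBIC))
E
```

```text
clock: 18.2
eef_pos: [630.4, -123.3, 226.8]
eef_rot: [-3.14, 0.001, 1.208]
wrist_force: [-6.8, 1.9, 4.7]
finger_gap: 17.7
finger_force: 60.0
clock: 20.2
eef_pos: [629.8, -122.5, 226.8]
eef_rot: [-3.14, 0.003, 0.015]
wrist_force: [-12.7, 7.2, 6.3]
finger_gap: 17.3
finger_force: 60.0
[ 629.80049981 -122.52442557  226.82473931] [-3.14037295e+00  3.09225707e-03  1.46344869e-02] [ 0.98334833  2.1747131  -0.20940587] 1.3067413060111568
```

View pics/w5c.png

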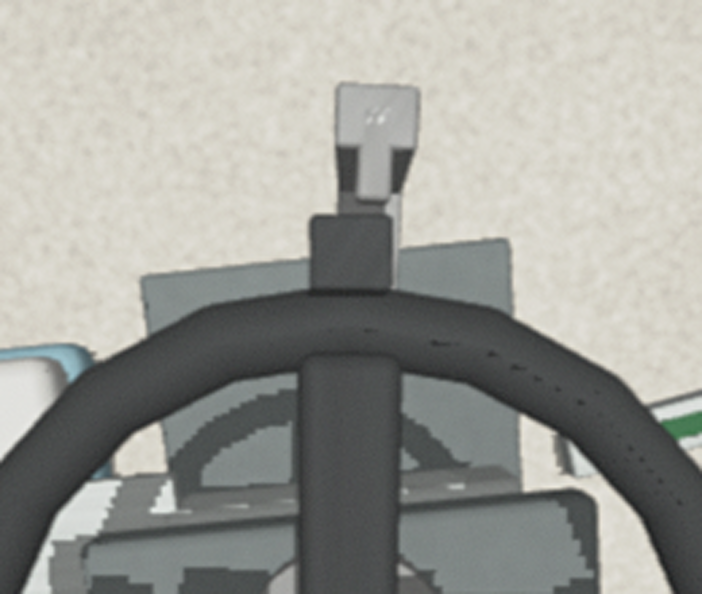

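The tab is at crop (351,250), still just left of the index finger at (375,175). A little more clockwise turning is needed.

Run:
```python
from h import *
s=read_state(); c=np.array([631.1,-123.5])
for p,z in(((280,92.6),253),((289.6,43.3),248),((288.5,64.8),248),((279.6,170),256)):
  v=at("wrist",p,z,s)[:2]-c; print(p,np.hypot(*v),np.degrees(np.arctan2(v[1],v[0])), v)
```

```text
(280, 92.6) 86.45195138322512 0.9830611990742725 [86.43922661  1.48323995]
(289.6, 43.3) 107.93522689223526 -1.3082060487938236 [107.90709355  -2.46421725]
(288.5, 64.8) 98.99760265026072 -1.26635132466997 [98.97342355 -2.18786689]
(279.6, 170) 51.957982741815194 1.175238572178332 [51.9470529   1.06567611]
```

```bash
python3 -m jog '[[0,[0,0,0],0.007],[0,[0,0,0],0.006],[0,[0,0,0],0],[0,[0,0,0],0],[30,[0,0,0],0],[50,[0,0,0],0],[50,[0,0,0],0],[50,[0,0,-0.2],0],[50,[0,0,-0.4],0],[50,[0,0,-0.5],0],[50,[0,0,-0.5],0],[50,[0,0,0],0],[50,[0,0,0],0]]'
python3 - <<'E'
from h import *
s=read_state(); im=save("wrist","w6"); sc=save("scene","sc6")
a=cv2.resize(im[:,:,::-1],(0,0),fx=.95,fy=.95)[:260]; a=cv2.resize(im[20:240,150:410,::-1],(390,330)); b=cv2.resize(sc[150:290,210:370,::-1],(400,350),interpolation=cv2.INTER_CUBIC)
o=np.zeros((350,790,3),np.uint8); o[:330,:390]=a; o[:,390:]=b; cv2.imwrite("pics/c6.png",o); print(s["eef_pos"],s["eef_rot"])
E
```

```text
clock: 21.55
eef_pos: [631.0, -123.4, 306.7]
eef_rot: [3.141, -0.001, -0.024]
wrist_force: [-0.3, -0.2, -1.0]
finger_gap: 50.1
finger_force: 0.0
[ 631.001389   -123.35521814  306.72305502] [ 3.14136641e+00 -7.16686347e-04 -2.44634180e-02]
```

View pics/c6.png

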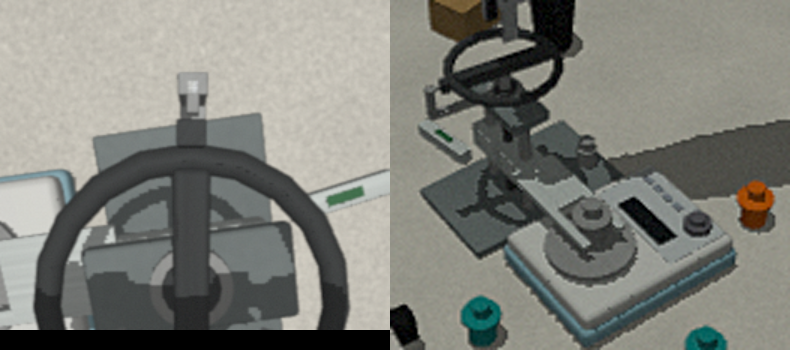

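The tab now lines up with the index finger (columns 191 and 193 of the left crop). In the right crop the weight stands upright on the pan at (593,215), and the gripper is clear of the wheel.

```bash
python3 -c "
from cell import *
print(sign_off())"
```

```text
the job is handed in; nothing more can be done
None
```

The job is handed in, with no verdict shown: I pressed the zero key while the pan was empty, then cranked the wheel clockwise about 4.6 rad until the tab met the index (within about 1°), and the last picture shows the weight upright on the pan and the gripper clear.

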